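Fold the retainer flap down and shut the component case

ROBOT

A 6-joint arm with a two-finger parallel gripper is mounted at the origin on the work surface. World frame = base frame: x ahead of the robot, y to its left, z up, the work surface at z = 0. Lengths are in mm, angles in rad, forces in N, time in s.
With the tool pointing down it reaches from about 350 to 775 mm from the base axis. Payload 7.3 kg.
Tool frame: the origin (TCP) lies at the centre of the arm's flange, where the gripper is bolted on; the fingertips stand 178 mm ahead of it and the grasp point (between the pads) lies 159 mm ahead of it; z points along the fingers, y is the direction in which the jaws open and shut (so a half turn about z gives the same grasp; the last joint's range is limited). The gripper opens to 92 mm and grips with 3 to 60 N. Pads are 19 mm wide; open, the fingers measure 130 mm over their backs; the gripper's body (75 mm by 190 mm) begins 47 mm behind the grasp point.
Start: joints at [0.992, 0.342, 1.524, -0, 1.275, -0.146], TCP at [220.172, 476.605, 404.741] pointing down, gripper open.
Joint ranges: [-2.53, 2.53], [-0.77, 2.02], [0.04, 2.7], [-1, 4.14], [0.28, 2.66], [-3.11, 3.11]. Speed limits (rad/s): [2.57, 2.57, 3.14, 3.14, 3.14, 3.14].

INTERFACE

Orientations are given as [roll, pitch, yaw] about the fixed x, y, z axes, in that order (R = Rz(yaw) Ry(pitch) Rx(roll)).
In Python, from plant import status, viewer, ticket gives the robot as it stands.
- The arm moves only by the tool play_rows, never from a script. Its argument "commands" is a list of rows, each an object with "offset": the shift along the tool's x, y, z in m, a list of three; "twist": the turn about the tool's z in degrees. A call has 1 to 5 rows; each row shifts and turns the commanded pose from where the row before left it, along the tool's axes as they then stand; what a row does not reach is not made up. A row lasts 1/10 s, in which the tool goes at most 50 mm and 8.59 degrees, less where a joint would pass 70% of its speed; a pose out of reach is approached as far as the arm can. A call with a gripper value outside its range is refused whole. "jaw" is the closure in counts, from 0 (fully open) to 255 (shut), set as the call begins (left out, the last holds). The fingers move at their own pace and stop on an object; the grip force is fixed at half the most. Time passes only in rows, so rows that do not move let the fingers close. It gives the time, the measured TCP pose, the force and the opening at its end, in the units of the state.
- status.get_obs(): the state, without advancing time (a new reading comes with each control period).
- viewer.capture(name): name is "side" or "top"; returns the picture (480x640x3 uint8, red, green, blue); there is no depth.
- viewer.camera_params(name): a dict with "fov_y" (degrees; the focal length in pixels is half the picture's height over the tangent of half this angle, whatever the lens; pixels are square), "cx", "cy" (the principal point, pixels), "rvec" (rotation vector, rad) and "tvec" (3), from world to camera coordinates, as OpenCV has them. Camera axes: x right, y down, z forward; pixel columns grow to the right and rows downward; lengths in mm; the calibration is good to about 2 mm. A picture is of the moment at which its call begins. camera_params takes no time and is no camera call.
- ticket.close_job(): hands the job in, once; it reports no verdict.
The state is a dict: "time": time; "joint_positions": joint angles; "dq": joint speeds; "tau": joint torques, N m; "tool_pos": TCP position; "tcp_rot": TCP orientation; "contact_force": force on the tool from outside, world axes, zero at the start; "moment": the same for the moment, N m; "grip_width": finger opening in mm.
Only numpy, scipy, OpenCV 4.12 (cv2) and the standard library are available. Lean on these libraries where they do the work, as an engineer would, in place of code of your own. Each camera call takes 0.05 s, during which the arm holds its last target.

TASK

Pack up the yellow component case on the lab bench: first push the upright white flap over until it lies flat inside the case on top of the parts, and only then push the yellow lid over and press it fully shut. Only push, do not lift or shift the case, and leave the bottle, the meter and the brass weight where they stand.

Things in the scene. Friction and masses are not known exactly. Their poses are not given: they have to be found in the camera images.
- case: Yellow open-topped plastic case full of small electronic parts, loose on rubber feet, about 2 kg: 200 (its x) x 260 (its y) x 65 mm high, walls 6 mm. Origin at the centre of its underside, z up. Its +x side carries the lid's hinge (at x = +100, z = 65 mm) and its -x side the flap's hinge (at x = -85, z = 52 mm); both hinges run along its y. In the room the case's +x side points roughly to the robot's left, up to half a radian either way.
- lid (a joint): Lid angle in rad: 0 = shut flat on the rim, 1.57 = standing upright, stop at 2.0 (leaning back, away from the case). Starts 1.65 to 1.95. Stiff friction hinge of about 0.4 N m: the lid stays wherever it is left, so it must be pushed all the way (2 to 5 N near its free edge).
- lid_hinge (a point): Point on the lid's hinge line, at the middle of its length. Its axes turn with the lid: the lid runs 200 mm along this frame's -x, and its outer face is 12 mm along +z.
- lid_edge (a point): Middle of the lid's free edge, on its outer face (the top face when shut, the back face when open). The lid is a yellow slab 200 mm from hinge to free edge, 260 mm wide, 12 mm thick; same axes as lid_hinge.
- flap (a joint): Flap angle in rad: 0 = folded flat inside the case (its top face 57 mm above the bench, 8 mm below the rim, resting on the ledge), 1.57 = standing upright, stop at 1.7. Starts 1.4 to 1.65. Friction hinge of about 0.09 N m: it stays wherever it is left, so push it all the way (about 1 N at its edge). It folds towards the lid's hinge, the case's +x.
- flap_hinge (a point): Point on the flap's hinge line, at the middle of its length. Its axes turn with the flap: the flap runs 130 mm along this frame's +x, and its outer face (upper face when flat; the face away from the lid when upright) is 5 mm along +z.
- flap_edge (a point): Middle of the flap's free edge, on its outer face. The flap is a white plastic panel with a blue stripe along its free edge: 130 mm from hinge to free edge, 236 mm wide, 5 mm thick; same axes as flap_hinge.
- bottle_mid (a point): Centre (half-way up) of the clear drinking bottle with green cap, diameter 64 mm, 200 mm high, standing beyond the case. Leave alone.
- meter_mid (a point): Centre of the body of the black hand meter lying on the bench to the right of the case, 100 x 150 x 36 mm with a knob up to 48 mm. Leave alone.
- weight_mid (a point): Centre (half-way up) of the brass knobbed weight, diameter 42 mm, 60 mm high, standing beyond the case, near the bottle. Leave alone.

How it is judged (in metres and radians):
On the way, in this order (a step that is already met when the one before it is completed fails the run):
1. the flap is folded flat while the lid still stands open (value of joint flap below 0.08 rad and value of joint lid above 1 rad), for 0.2 s.
2. the lid is shut over the flap (value of joint lid below 0.05 rad and value of joint flap below 0.08 rad), for 0.2 s.
At the end, for the whole second after the job is handed in: Flap within 0.08 rad of flat, lid within 0.05 rad of shut, the case flat on the bench, at rest and within 40 mm of where it began, bottle, meter and weight within 30 mm of where they began (all of step 2 and distance of case from where it was at the start of the episode below 0.04 m and angle between case's own z axis and vertical below 0.05 rad and linear speed of case below 0.02 m/s and distance of each of bottle_mid, meter_mid, weight_mid from where it was at the start of the episode below 0.03 m); the robot touches nothing.
It fails at once if the lid is swung down while the flap is still up (value of joint lid below 1 rad and value of joint flap above 0.3 rad).
It fails at once if the case is lifted, tipped or shifted by more than 40 mm (distance of case from where it was at the start of the episode above 0.04 m or height (world z) of case above 0.015 m or angle between case's own z axis and vertical above 0.12 rad).
It fails at once if a bystander is moved, lifted or knocked over (distance of any of bottle_mid, meter_mid, weight_mid from where it was at the start of the episode above 0.03 m).
It also fails if it takes over 64 s, if anything falls off the work surface, if the arm or the gripper's body presses on something with over 40 N, if the wrist force passes 120 N, or if a joint passes its speed limit or range.

## Working session

There is one attempt and no reset: what is moved stays moved. The work goes in short steps, Python scripts to look and compute and a tool call to move; the robot and the scene stay as the last step left them, time stands still between calls to the robot, and variables do not carry over. Pictures are saved under pics/ and viewed, and the job is handed in when it is done.

Besides the shell and the picture viewer there is one more tool, called after "Call:" as name(argument=value, ...), one argument or row to a line, values as JSON. play_rows: Moves the arm, as the interface text tells. Its arguments: {"type":"object","properties":{"commands":{"type":"array"},"jaw":{"type":"number"}},"required":["commands"]}

```bash
ls; mkdir -p pics; python3 - <<'E'
from plant import status, viewer
import cv2
print(status.get_obs())
for n in("side","top"):
    im=viewer.capture(n); cv2.imwrite(f"pics/{n}0.png",im[:,:,::-1]); print(viewer.camera_params(n))
E
```

```text
pics
{'time': 0.0, 'joint_positions': array([ 9.91995258e-01,  3.42719692e-01,  1.52501209e+00,  1.02660671e-05,
        1.27539079e+00, -1.46002808e-01]), 'dq': array([ 9.87418248e-04,  2.76268712e-05,  2.13999831e-04, -1.83847098e-03,
        1.30794261e-04,  7.51668447e-04]), 'tau': array([ 6.30788036e-04, -4.31246746e+01, -2.44210660e+01,  7.16690160e-02,
        5.60832547e-02, -1.24039111e-04]), 'tool_pos': array([220.09790423, 476.48935748, 404.04804448]), 'tcp_rot': array([-3.14008044e+00, -2.32291889e-04,  2.70879122e+00]), 'contact_force': array([ 0.25512463,  0.10004504, -0.39090659]), 'moment': array([ 0.05526477, -0.02248191,  0.00228713]), 'grip_width': 92.02780448219251}
{'fov_y': 48.104377865451575, 'cx': 316.9800476788278, 'cy': 234.39501818147306, 'rvec': array([ 2.02296133, -0.4295378 ,  0.25658458]), 'tvec': array([-580.53490753,  186.10718698,  759.40438727])}
{'fov_y': 47.10100399682591, 'cx': 309.02144541016656, 'cy': 240.51638627151218, 'rvec': array([ 2.1545281 , -2.10929288,  0.15217988]), 'tvec': array([ -62.84238468,  619.53902706, 1088.69578153])}
```

View pics/side0.png

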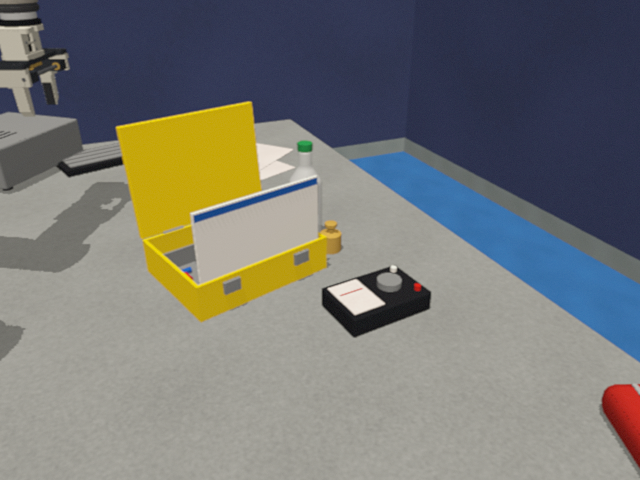

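View pics/top0.png

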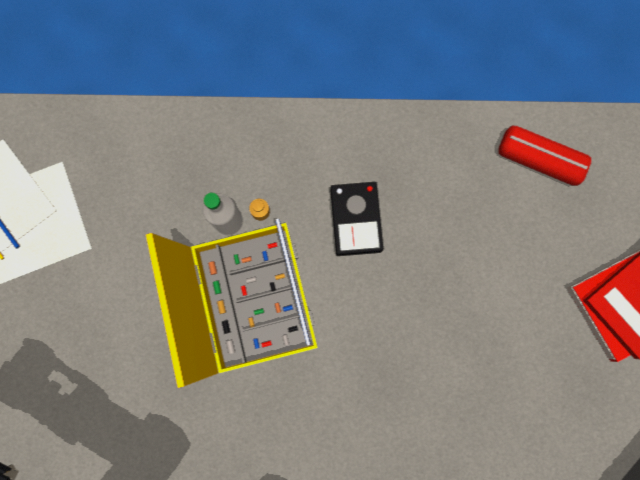

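The side view shows the lid open at the back (free edge about (120,127)-(253,105)) and the flap upright (stripe (195,218)-(318,182)). The top view shows the rim corners near (288,224), (316,348), (221,372) and (193,247), the bottle at (218,208), the weight at (259,209) and the meter at (356,218).

```bash
cat > h.py <<'E'
import numpy as np, cv2
from plant import viewer,status
def cam(n):
    p=viewer.camera_params(n); f=240/np.tan(np.radians(p['fov_y']/2))
    K=np.array([[f,0,p['cx']],[0,f,p['cy']],[0,0,1]]); R=cv2.Rodrigues(np.array(p['rvec']))[0]
    return K,R,np.array(p['tvec'])
def ray(n,uv):
    K,R,t=cam(n); d=R.T@np.linalg.inv(K)@np.array([*uv,1.]); return -R.T@t,d/np.linalg.norm(d)
def onz(n,uv,z):
    c,d=ray(n,uv); return c+d*(z-c[2])/d[2]
def tri(a,b):
    K,R,t=cam("side");K2,R2,t2=cam("top")
    X=cv2.triangulatePoints(K@np.c_[R,t],K2@np.c_[R2,t2],np.array(a,float).reshape(2,1),np.array(b,float).reshape(2,1)).ravel()
    return X[:3]/X[3]
def proj(n,X):
    K,R,t=cam(n); return cv2.projectPoints(np.array(X,float).reshape(-1,3),cv2.Rodrigues(R)[0],t,K,None)[0].reshape(-1,2)
E
python3 - <<'E'
from h import *
np.set_printoptions(suppress=True,precision=1)
im=cv2.imread('pics/top0.png'); cv2.imwrite('pics/topz.png',cv2.resize(im[180:400,130:400],None,fx=2.7,fy=2.7,interpolation=cv2.INTER_CUBIC))
im=cv2.imread('pics/side0.png'); cv2.imwrite('pics/sidez.png',cv2.resize(im[90:330,100:360],None,fx=2.5,fy=2.5,interpolation=cv2.INTER_CUBIC))
c=[onz("top",p,65) for p in [(288,224),(316,348),(221,372),(193,247)]]
for i in range(4): print(c[i],np.linalg.norm(c[i]-c[i-1]))
print(np.mean(c,0))
print("lid edges",tri((253,105),(150,235)),tri((120,127),(180,386)))
print("flap",tri((318,181),(278,220)),tri((195,219),(308,345)))
for n,p,z in(("bottlecap",(212,200),200),("weight",(259,208),60),("meter",(356,218),36)): print(n,onz("top",p,z))
E
```

```text
[651.5  -6.2  65. ] 199.07816089509365
[403.6 -68.5  65. ] 255.5564046451892
[353.1 117.1  65. ] 192.43177434028135
[600.  186.1  65. ] 256.3665238481875
[502.1  57.1  65. ]
lid edges [594.4 215.3 256.8] [346.9 148.9 262.6]
flap [639.2   6.2 171.8] [414.4 -54.6 172.6]
bottlecap [667.5 125.2 200. ]
weight [684.9  55.   60. ]
meter [ 672.6 -147.    36. ]
```

View pics/topz.png

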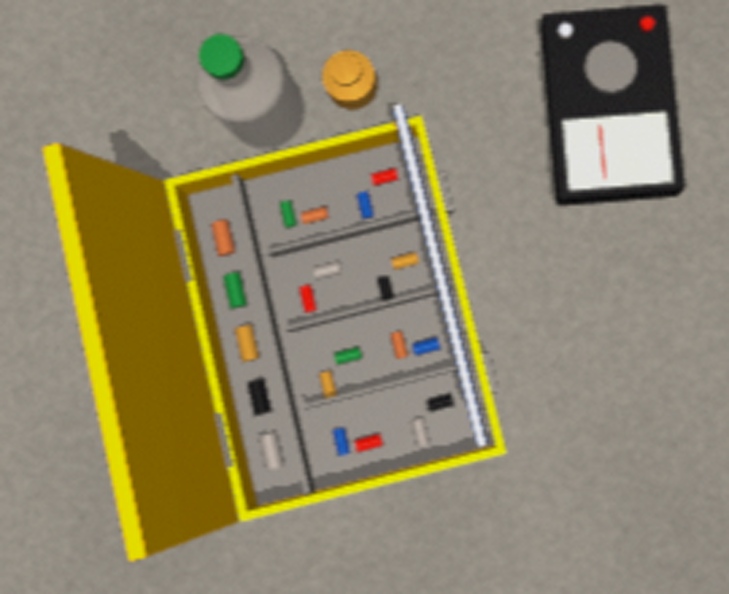

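View pics/sidez.png

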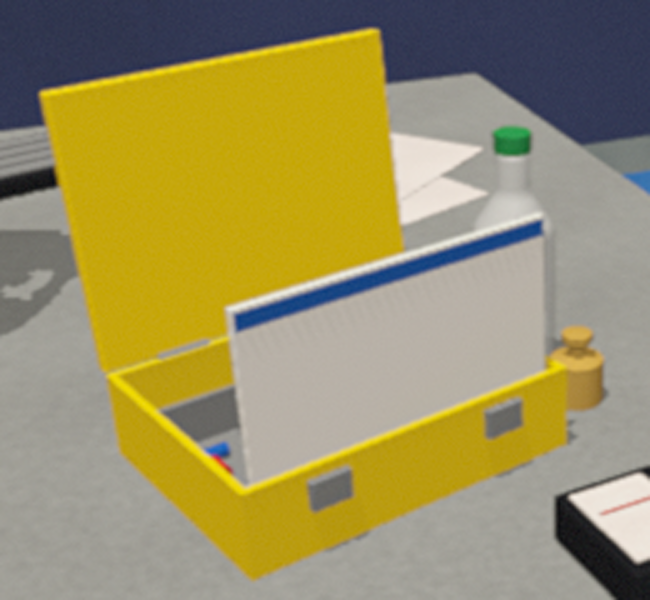

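Call:
play_rows(
  commands=[
    {"offset": [0, 0, -0.02], "twist": 8.4},
    {"offset": [0, 0, -0.02], "twist": 8.4},
    {"offset": [0, 0, -0.02], "twist": 8.4},
    {"offset": [0, 0, -0.01], "twist": 8.4},
    {"offset": [0, 0, 0], "twist": 8.4},
  ],
  jaw=255,
)

```text
time: 0.6
tool_pos: [220.2, 476.7, 476.2]
tcp_rot: [3.139, -0.001, 1.97]
contact_force: [-0.1, 0.3, -0.5]
grip_width: 56.1
```

Call:
play_rows(
  commands=[
    {"offset": [0, 0, 0], "twist": 8.3},
    {"offset": [0, 0, 0], "twist": 0},
    {"offset": [0, 0, 0], "twist": 0},
  ],
)

```text
time: 0.9
tool_pos: [220.2, 476.6, 474.4]
tcp_rot: [-3.141, 0.0, 1.835]
contact_force: [-0.9, 0.0, 0.3]
grip_width: 32.3
```

```bash
cat >> h.py <<'E'
C=np.array([502.,57.,0]); A=np.radians(104.9)
EX=np.array([np.cos(A),np.sin(A),0]); EY=np.array([-np.sin(A),np.cos(A),0]);EZ=np.array([0,0,1.])
def where():
    from scipy.spatial.transform import Rotation as Rn
    o=status.get_obs(); p=np.array(o['tool_pos']); R=Rn.from_euler('xyz',o['tcp_rot']).as_matrix()
    tip=p+R[:,2]*178; d=tip-C
    print('t',o['time'],'tip local',np.round([d@EX,d@EY,d[2]],1),'F',np.round(o['contact_force'],1),'rot',np.round(o['tcp_rot'],3),'w',o['grip_width'],'q',np.round(o['joint_positions'],2))
    return tip,R
def to(x,y,z,tip=None):
    tip,R=where()
    g=C+x*EX+y*EY+z*EZ
    print('need tool mm',np.round(R.T@(g-tip),1))
E
python3 -c "
from h import *
to(-130,15,290)"
```

```text
t 0.9 tip local [477.9 164.6 296.4] F [-0.9  0.   0.3] rot [-3.141  0.     1.835] w 32.26182918816182 q [ 0.99  0.3   1.4  -0.    1.45  0.73]
need tool mm [-608.4  147.2    6.6]
```

Call:
play_rows(
  commands=[
    {"offset": [-0.04, 0.01, 0], "twist": 0},
    {"offset": [-0.04, 0.01, 0], "twist": 0},
    {"offset": [-0.04, 0.01, 0], "twist": 0},
    {"offset": [-0.04, 0.01, 0], "twist": 0},
    {"offset": [-0.04, 0.01, 0], "twist": 0},
  ],
)

```text
time: 1.4
tool_pos: [320.3, 294.7, 474.7]
tcp_rot: [3.142, 0.0, 1.835]
contact_force: [0.6, -1.3, 0.6]
grip_width: 0.6
```

Call:
play_rows(
  commands=[
    {"offset": [-0.04, 0.01, 0], "twist": 0},
    {"offset": [-0.04, 0.01, 0], "twist": 0},
    {"offset": [-0.04, 0.01, 0], "twist": 0},
    {"offset": [-0.04, 0.01, 0], "twist": 0},
    {"offset": [-0.04, 0.01, 0], "twist": 0},
  ],
)

```text
time: 1.9
tool_pos: [420.1, 114.1, 474.7]
tcp_rot: [3.141, -0.0, 1.834]
contact_force: [1.3, 0.7, -0.4]
grip_width: 0.5
```

Call:
play_rows(
  commands=[
    {"offset": [-0.04, 0.01, 0], "twist": 0},
    {"offset": [-0.04, 0.01, 0], "twist": 0},
    {"offset": [-0.04, 0.01, 0], "twist": 0},
    {"offset": [-0.04, 0.01, 0], "twist": 0},
    {"offset": [-0.04, 0.01, 0], "twist": 0},
  ],
)

```text
time: 2.4
tool_pos: [520.0, -66.3, 474.6]
tcp_rot: [-3.142, -0.0, 1.834]
contact_force: [0.1, 0.4, -0.1]
grip_width: 0.0
```

```bash
python3 -c "
from h import *
to(-135,15,160)
cv2.imwrite('pics/s1.png',viewer.capture('side')[:,:,::-1])"
```

```text
t 2.4 tip local [-123.7   14.3  296.6] F [ 0.1  0.4 -0.1] rot [-3.142 -0.     1.834] w 0.029974030587839384 q [-0.27  0.3   1.4   0.    1.45 -0.54]
need tool mm [-11.3  -0.7 136.6]
```

View pics/s1.png

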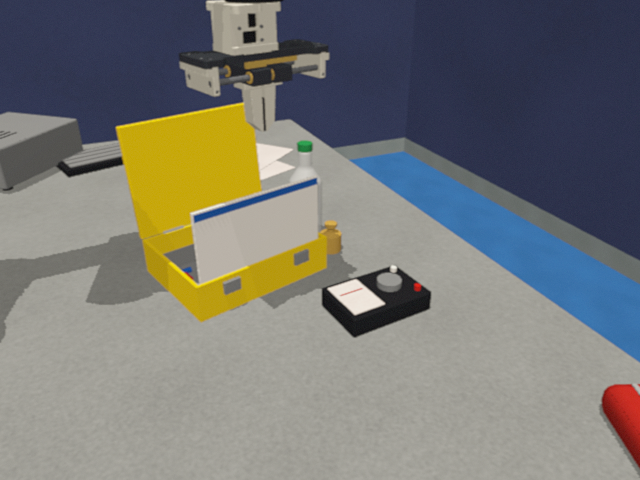

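The gripper hangs above the flap with its wide axis parallel to it, and the tip (265,128 px) is outside the flap's outer face. Nothing has been touched. Next I go down and start the arc.

Call:
play_rows(
  commands=[
    {"offset": [-0.012, 0, 0.02], "twist": 0},
    {"offset": [0, 0, 0.04], "twist": 0},
    {"offset": [0, 0, 0.04], "twist": 0},
    {"offset": [0, 0, 0.04], "twist": 0},
    {"offset": [0, 0, 0], "twist": 0},
  ],
)

```text
time: 2.95
tool_pos: [520.9, -75.7, 329.9]
tcp_rot: [-3.132, -0.006, 1.833]
contact_force: [-1.1, 0.0, 0.3]
grip_width: 0.4
```

Call:
play_rows(
  commands=[
    {"offset": [0.012, 0, 0], "twist": 0},
    {"offset": [0.012, 0, 0], "twist": 0},
    {"offset": [0.012, 0, 0], "twist": 0},
    {"offset": [0.012, 0, 0], "twist": 0},
    {"offset": [0.014, 0, 0.003], "twist": 0},
  ],
)

```text
time: 3.45
tool_pos: [506.5, -15.2, 333.1]
tcp_rot: [3.139, 0.001, 1.831]
contact_force: [0.3, -1.3, 0.8]
grip_width: 0.4
```

```bash
python3 -c "
from h import *
where()
cv2.imwrite('pics/s2.png',viewer.capture('side')[:,:,::-1])"
```

```text
t 3.45 tip local [-71.2  13.7 155.1] F [ 0.3 -1.3  0.8] rot [3.139e+00 1.000e-03 1.831e+00] w 0.43907948290846677 q [-0.18  0.38  1.68 -0.    1.08 -0.44]
```

View pics/s2.png

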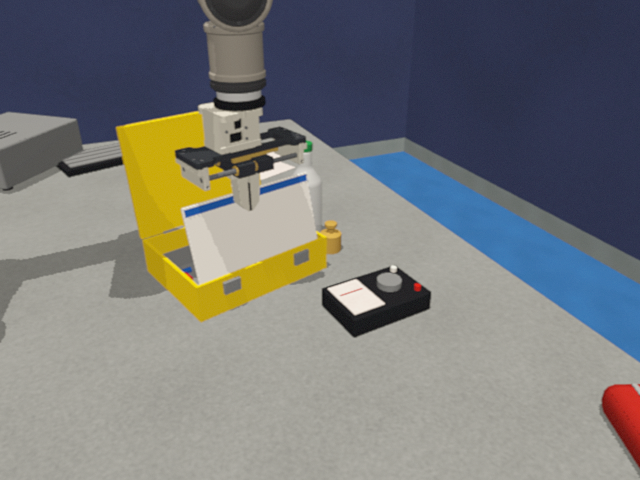

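The flap is leaning in, with the fingertip on its outer face near (252,205). The case and bystanders haven't moved. I continue along the arc.

Call:
play_rows(
  commands=[
    {"offset": [0.015, 0, 0.005], "twist": 0},
    {"offset": [0.014, 0, 0.007], "twist": 0},
    {"offset": [0.013, 0, 0.009], "twist": 0},
    {"offset": [0.012, 0, 0.011], "twist": 0},
    {"offset": [0.01, 0, 0.013], "twist": 0},
  ],
)

```text
time: 4.0
tool_pos: [489.6, 46.8, 285.7]
tcp_rot: [-3.141, -0.0, 1.831]
contact_force: [-0.1, 0.3, 0.2]
grip_width: 0.5
```

Call:
play_rows(
  commands=[
    {"offset": [0.008, 0, 0.013], "twist": 0},
    {"offset": [0.004, 0, 0.01], "twist": 0},
    {"offset": [0.004, 0, 0.01], "twist": 0},
    {"offset": [0.001, 0, 0.007], "twist": 0},
    {"offset": [0, 0, 0], "twist": 0},
  ],
)

```text
time: 4.5
tool_pos: [485.4, 62.0, 245.7]
tcp_rot: [-3.14, -0.001, 1.831]
contact_force: [-0.4, 0.1, -0.9]
grip_width: 0.3
```

```bash
python3 -c "
from h import *
where()
cv2.imwrite('pics/s3.png',viewer.capture('side')[:,:,::-1])"
```

```text
t 4.5 tip local [ 9.2 15.  67.7] F [-0.4  0.1 -0.9] rot [-3.140e+00 -1.000e-03  1.831e+00] w 0.32988147647291016 q [-0.03  0.47  1.82  0.    0.84 -0.29]
```

View pics/s3.png

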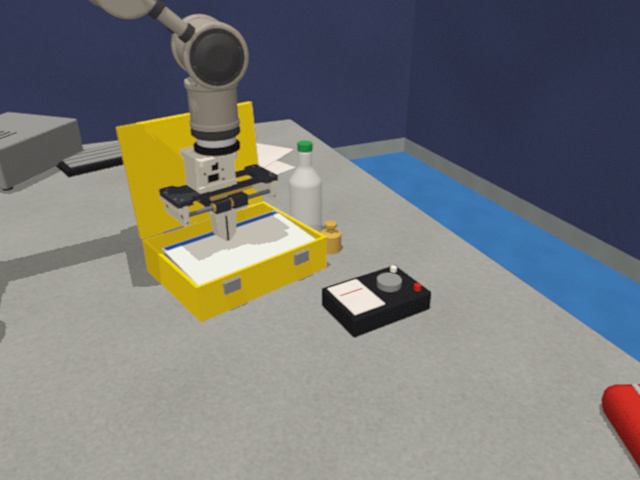

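Almost flat: the flap lies at a slight slope under the fingertip (228,238 px). I press gently until the force shows.

Call:
play_rows(
  commands=[
    {"offset": [0, 0, 0.003], "twist": 0},
    {"offset": [0, 0, 0.003], "twist": 0},
    {"offset": [0, 0, 0.002], "twist": 0},
    {"offset": [0, 0, 0], "twist": 0},
  ],
)

```text
time: 4.95
tool_pos: [485.7, 61.9, 238.6]
tcp_rot: [-3.142, -0.0, 1.831]
contact_force: [0.4, -0.4, -0.3]
grip_width: 0.5
```

Call:
play_rows(
  commands=[
    {"offset": [0, 0, 0.002], "twist": 0},
    {"offset": [0, 0, 0], "twist": 0},
  ],
)

```text
time: 5.15
tool_pos: [485.7, 61.9, 236.6]
tcp_rot: [-3.142, -0.0, 1.831]
contact_force: [-0.3, 0.5, 0.1]
grip_width: 0.6
```

Call:
play_rows(
  commands=[
    {"offset": [0, 0, 0.001], "twist": 0},
    {"offset": [0, 0, 0.001], "twist": 0},
    {"offset": [0, 0, 0], "twist": 0},
  ],
)

```text
time: 5.45
tool_pos: [485.7, 62.0, 235.2]
tcp_rot: [3.141, 0.0, 1.831]
contact_force: [-1.8, -0.3, 5.6]
grip_width: 0.5
```

Call:
play_rows(
  commands=[
    {"offset": [0, 0, 0.001], "twist": 0},
    {"offset": [0, 0, 0], "twist": 0},
    {"offset": [0, 0, 0], "twist": 0},
  ],
)

```text
time: 5.75
tool_pos: [485.7, 62.0, 235.0]
tcp_rot: [3.141, 0.0, 1.831]
contact_force: [-4.2, 1.1, 14.7]
grip_width: 0.5
```

Contact at 14.7 N with the tip at z = 57.0 mm, exactly the height of a flat flap. I go up and check.

Call:
play_rows(
  commands=[
    {"offset": [0, 0, -0.03], "twist": 0},
    {"offset": [0, 0, -0.05], "twist": 0},
    {"offset": [0, 0, -0.05], "twist": 0},
    {"offset": [0, 0, -0.05], "twist": 0},
    {"offset": [0, 0, -0.05], "twist": 0},
  ],
)

```text
time: 6.25
tool_pos: [485.2, 62.0, 465.9]
tcp_rot: [3.141, 0.0, 1.831]
contact_force: [0.7, -0.4, 0.7]
grip_width: 0.4
```

Call:
play_rows(
  commands=[
    {"offset": [0, 0, -0.005], "twist": 0},
    {"offset": [0, 0, 0], "twist": 0},
  ],
)

```text
time: 6.45
tool_pos: [485.6, 62.0, 469.9]
tcp_rot: [3.138, 0.001, 1.831]
contact_force: [0.7, 0.0, -1.3]
grip_width: 0.6
```

```bash
python3 -c "
from h import *
to(175,15,292)
cv2.imwrite('pics/s4.png',viewer.capture('side')[90:330,100:360,::-1].repeat(2,0).repeat(2,1))
cv2.imwrite('pics/t4.png',viewer.capture('top')[:,:,::-1])"
```

```text
t 6.45 tip local [  8.8  14.  291.9] F [ 0.7  0.  -1.3] rot [3.138e+00 1.000e-03 1.831e+00] w 0.5721106260456305 q [-0.03  0.23  1.5   0.    1.41 -0.29]
need tool mm [166.2  -1.   -0.2]
```

View pics/s4.png

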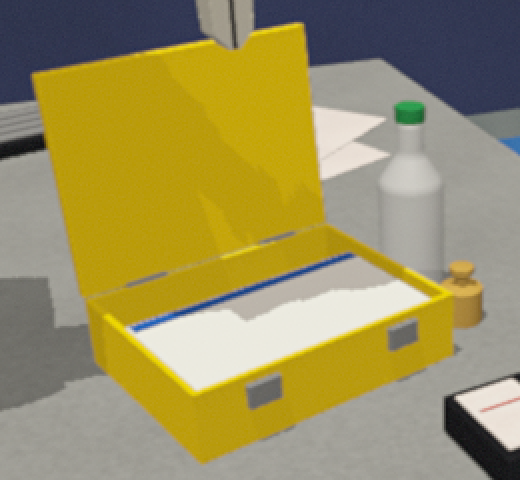

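View pics/t4.png

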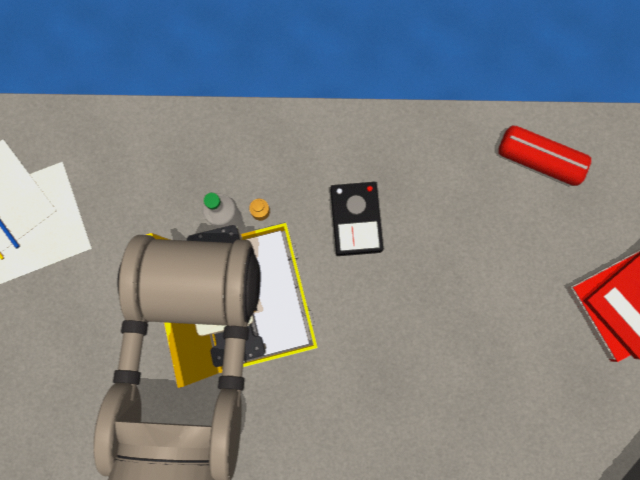

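The flap is flat inside the case (blue stripe from (135,328) to (350,255) in the zoomed side view), the lid is still open and the bystanders are unmoved. Now I go over the lid and behind it.

Call:
play_rows(
  commands=[
    {"offset": [0.02, 0, -0.005], "twist": 0},
    {"offset": [0.04, 0, 0], "twist": 0},
    {"offset": [0.04, 0, 0], "twist": 0},
    {"offset": [0.04, 0, 0], "twist": 0},
    {"offset": [0.03, 0, 0], "twist": 0},
  ],
)

```text
time: 7.05
tool_pos: [441.2, 228.1, 471.4]
tcp_rot: [-3.137, -0.0, 1.832]
contact_force: [0.0, -0.5, 0.0]
grip_width: 0.5
```

Call:
play_rows(
  commands=[
    {"offset": [0, 0, 0], "twist": 0},
    {"offset": [0, 0, 0.025], "twist": 0},
    {"offset": [0, 0, 0.025], "twist": 0},
    {"offset": [0, 0, 0.025], "twist": 0},
    {"offset": [0, 0, 0], "twist": 0},
  ],
)

```text
time: 7.55
tool_pos: [441.3, 225.2, 394.3]
tcp_rot: [-3.132, 0.001, 1.83]
contact_force: [-0.8, -1.1, 1.0]
grip_width: 0.8
```

```bash
python3 -c "
from h import *
to(146.7,15,221)
cv2.imwrite('pics/s5.png',viewer.capture('side')[:,:,::-1])
cv2.imwrite('pics/t5.png',viewer.capture('top')[:,:,::-1])"
```

```text
t 7.55 tip local [178.   17.1 216.3] F [-0.8 -1.1  1. ] rot [-3.132e+00  1.000e-03  1.830e+00] w 0.8097508836505197 q [ 0.32  0.3   1.62 -0.    1.24  0.06]
need tool mm [-31.3   2.1  -4.7]
```

View pics/s5.png

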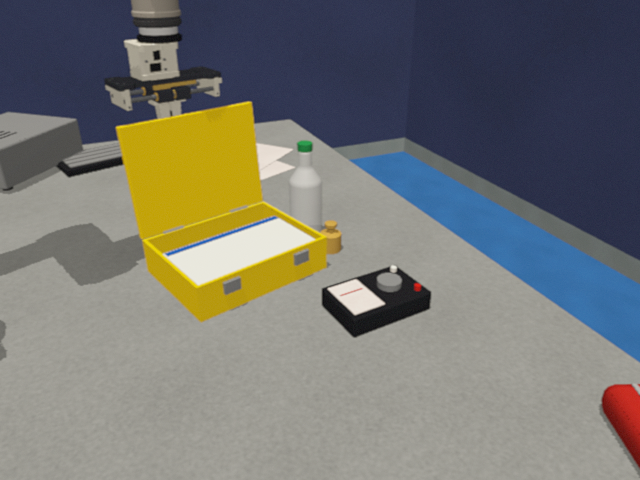

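View pics/t5.png

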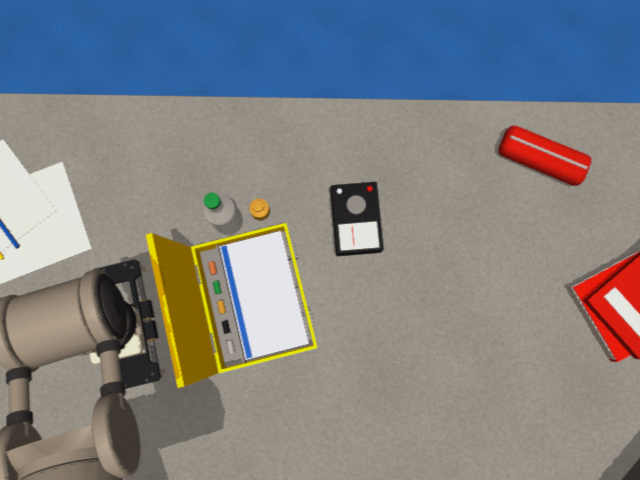

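The tool is behind the lid, clear of it, and the flap is flat in the top view. Now I push the lid along its arc.

Call:
play_rows(
  commands=[
    {"offset": [-0.01, 0, -0.004], "twist": 0},
    {"offset": [-0.01, 0, 0], "twist": 0},
    {"offset": [-0.012, 0, -0.001], "twist": 0},
    {"offset": [-0.012, 0, -0.001], "twist": 0},
    {"offset": [-0.012, 0, -0.001], "twist": 0},
  ],
)

```text
time: 8.15
tool_pos: [456.8, 171.1, 406.4]
tcp_rot: [3.14, -0.001, 1.83]
contact_force: [0.9, 2.3, -0.1]
grip_width: 0.2
```

Call:
play_rows(
  commands=[
    {"offset": [-0.012, 0, -0.001], "twist": 0},
    {"offset": [-0.012, 0, 0], "twist": 0},
    {"offset": [-0.012, 0, 0.001], "twist": 0},
    {"offset": [-0.012, 0, 0.002], "twist": 0},
    {"offset": [-0.012, 0, 0.003], "twist": 0},
  ],
)

```text
time: 8.65
tool_pos: [472.0, 113.2, 400.4]
tcp_rot: [-3.141, -0.0, 1.831]
contact_force: [-0.5, 2.9, -1.1]
grip_width: 0.3
```

```bash
python3 -c "
from h import *
to(41.1,15,210)
cv2.imwrite('pics/s6.png',viewer.capture('side')[:,:,::-1])"
```

```text
t 8.65 tip local [ 62.   14.7 222.4] F [-0.5  2.9 -1.1] rot [-3.141 -0.     1.831] w 0.32015640960204755 q [ 0.08  0.27  1.64  0.    1.23 -0.18]
need tool mm [-20.9  -0.3  12.4]
```

View pics/s6.png

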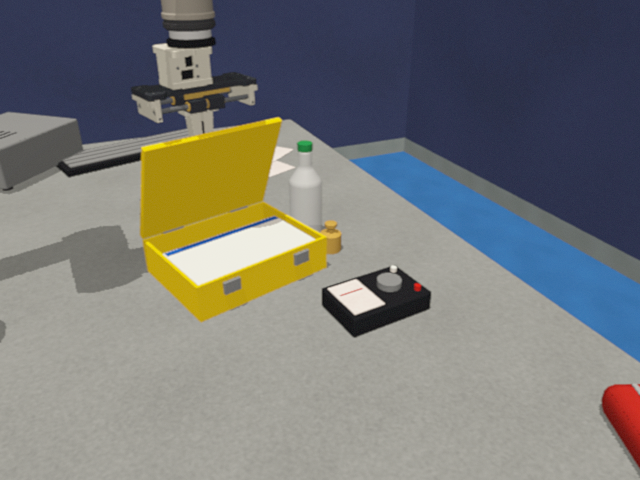

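The lid now leans inward (free edge about (145,150)-(280,122) px), with about 3 N on the tool. The case stays put. Continuing.

Call:
play_rows(
  commands=[
    {"offset": [-0.011, 0, 0.005], "twist": 0},
    {"offset": [-0.011, 0, 0.006], "twist": 0},
    {"offset": [-0.011, 0, 0.007], "twist": 0},
    {"offset": [-0.01, 0, 0.007], "twist": 0},
    {"offset": [-0.009, 0, 0.008], "twist": 0},
  ],
)

```text
time: 9.2
tool_pos: [485.5, 62.9, 367.1]
tcp_rot: [3.141, 0.0, 1.831]
contact_force: [0.5, 0.1, 2.3]
grip_width: 0.4
```

Call:
play_rows(
  commands=[
    {"offset": [-0.009, 0, 0.008], "twist": 0},
    {"offset": [-0.009, 0, 0.008], "twist": 0},
    {"offset": [-0.008, 0, 0.008], "twist": 0},
    {"offset": [-0.007, 0, 0.01], "twist": 0},
    {"offset": [-0.006, 0, 0.01], "twist": 0},
  ],
)

```text
time: 9.7
tool_pos: [495.3, 25.6, 322.7]
tcp_rot: [-3.141, -0.0, 1.831]
contact_force: [-0.9, 1.3, 1.4]
grip_width: 0.5
```

Call:
play_rows(
  commands=[
    {"offset": [-0.006, 0, 0.01], "twist": 0},
    {"offset": [-0.005, 0, 0.01], "twist": 0},
    {"offset": [-0.004, 0, 0.01], "twist": 0},
    {"offset": [-0.003, 0, 0.01], "twist": 0},
    {"offset": [-0.002, 0, 0.01], "twist": 0},
  ],
)

```text
time: 10.2
tool_pos: [500.5, 6.6, 272.9]
tcp_rot: [3.142, 0.0, 1.831]
contact_force: [-0.0, 0.1, 1.5]
grip_width: 0.6
```

```bash
python3 -c "
from h import *
to(-50,15,77)
cv2.imwrite('pics/s7.png',viewer.capture('side')[:,:,::-1])"
```

```text
t 10.2 tip local [-48.4  14.4  94.9] F [-0.   0.1  1.5] rot [3.142 0.    1.831] w 0.5520462921212175 q [-0.14  0.45  1.77 -0.    0.92 -0.4 ]
need tool mm [-1.6 -0.6 17.9]
```

View pics/s7.png

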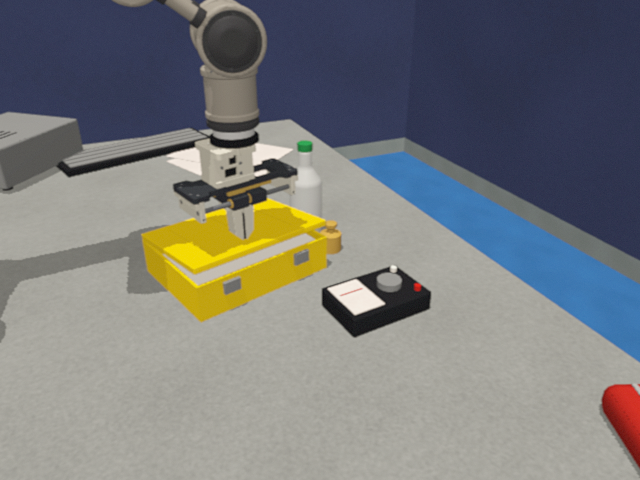

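The lid is nearly shut, with the fingertip on it at (243,235) and a thin gap at the front. Now I press it down.

Call:
play_rows(
  commands=[
    {"offset": [0, 0, 0.005], "twist": 0},
    {"offset": [0, 0, 0.005], "twist": 0},
    {"offset": [0, 0, 0.005], "twist": 0},
    {"offset": [0, 0, 0.001], "twist": 0},
    {"offset": [0, 0, 0], "twist": 0},
  ],
)

```text
time: 10.75
tool_pos: [500.4, 7.0, 257.6]
tcp_rot: [-3.141, -0.0, 1.831]
contact_force: [0.1, 0.4, 0.0]
grip_width: 0.6
```

Call:
play_rows(
  commands=[
    {"offset": [0, 0, 0.001], "twist": 0},
    {"offset": [0, 0, 0.001], "twist": 0},
    {"offset": [0, 0, 0], "twist": 0},
  ],
)

```text
time: 11.05
tool_pos: [500.4, 6.9, 255.7]
tcp_rot: [3.141, -0.0, 1.831]
contact_force: [-0.1, -0.1, -0.2]
grip_width: 0.4
```

Call:
play_rows(
  commands=[
    {"offset": [0, 0, 0.001], "twist": 0},
    {"offset": [0, 0, 0.001], "twist": 0},
    {"offset": [0, 0, 0], "twist": 0},
  ],
)

```text
time: 11.35
tool_pos: [500.4, 6.9, 255.1]
tcp_rot: [3.141, 0.0, 1.831]
contact_force: [-4.3, 0.1, 14.0]
grip_width: 0.8
```

Call:
play_rows(
  commands=[
    {"offset": [0, 0, 0.001], "twist": 0},
    {"offset": [0, 0, 0], "twist": 0},
    {"offset": [0, 0, 0], "twist": 0},
  ],
)

```text
time: 11.65
tool_pos: [500.3, 6.9, 255.0]
tcp_rot: [3.14, 0.001, 1.831]
contact_force: [-7.4, 1.1, 22.3]
grip_width: 0.4
```

Firm contact at 22 N with the tip at z = 77.0, the height of the shut lid's top face. I retreat and check.

Call:
play_rows(
  commands=[
    {"offset": [0, 0, -0.02], "twist": 0},
    {"offset": [0, 0, -0.04], "twist": 0},
    {"offset": [0, 0, -0.05], "twist": 0},
    {"offset": [0, 0, -0.05], "twist": 0},
    {"offset": [0, 0, -0.05], "twist": 0},
  ],
)

```text
time: 12.15
tool_pos: [499.9, 7.0, 464.7]
tcp_rot: [3.142, -0.0, 1.831]
contact_force: [1.2, -0.2, -0.0]
grip_width: 0.7
```

Call:
play_rows(
  commands=[
    {"offset": [0.05, 0, 0], "twist": 0},
    {"offset": [0.05, 0, 0], "twist": 0},
    {"offset": [0.05, 0, 0], "twist": 0},
    {"offset": [0.05, 0, 0], "twist": 0},
    {"offset": [0.05, 0, 0], "twist": 0},
  ],
)

```text
time: 12.65
tool_pos: [435.1, 250.2, 462.8]
tcp_rot: [3.141, -0.0, 1.831]
contact_force: [1.2, 0.4, 0.3]
grip_width: 0.4
```

Call:
play_rows(
  commands=[
    {"offset": [0.04, 0, 0], "twist": 0},
    {"offset": [0.02, 0, 0], "twist": 0},
    {"offset": [0, 0, 0], "twist": 0},
    {"offset": [0, 0, 0], "twist": 0},
  ],
)

```text
time: 13.05
tool_pos: [420.6, 306.4, 462.5]
tcp_rot: [-3.141, 0.001, 1.832]
contact_force: [0.2, -1.2, -0.5]
grip_width: 0.3
```

```bash
python3 -c "
from h import *
where()
cv2.imwrite('pics/s8.png',viewer.capture('side')[90:330,100:360,::-1].repeat(2,0).repeat(2,1))
cv2.imwrite('pics/t8.png',viewer.capture('top')[:,:,::-1])
print(proj('side',[C+x*EX+y*EY+77*EZ for x,y in((-100,-130),(-100,130),(100,130))]), proj('top',[C+x*EX+y*EY+77*EZ for x,y in((-100,-130),(-100,130),(100,130),(100,-130))]))
"
```

```text
t 13.05 tip local [261.8  14.6 284.5] F [ 0.2 -1.2 -0.5] rot [-3.141e+00  1.000e-03  1.832e+00] w 0.2866474176453934 q [ 0.48  0.29  1.43 -0.    1.42  0.22]
[[327.75036968 232.08443301]
 [194.89932739 282.63067386]
 [141.39253343 234.21518867]] [[287.73003725 221.98916864]
 [318.29882775 349.08512012]
 [218.30543425 373.72765369]
 [191.26327391 245.18382002]]
```

View pics/s8.png

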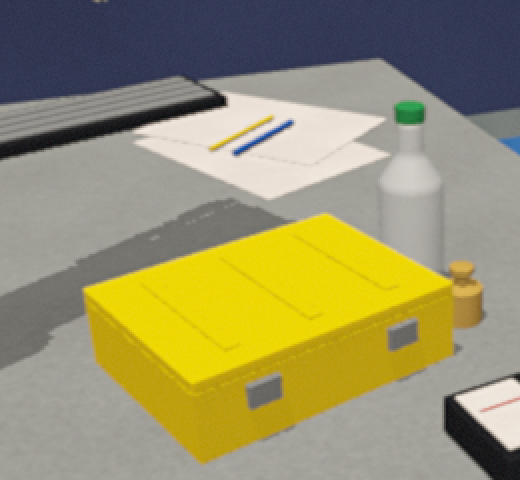

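View pics/t8.png

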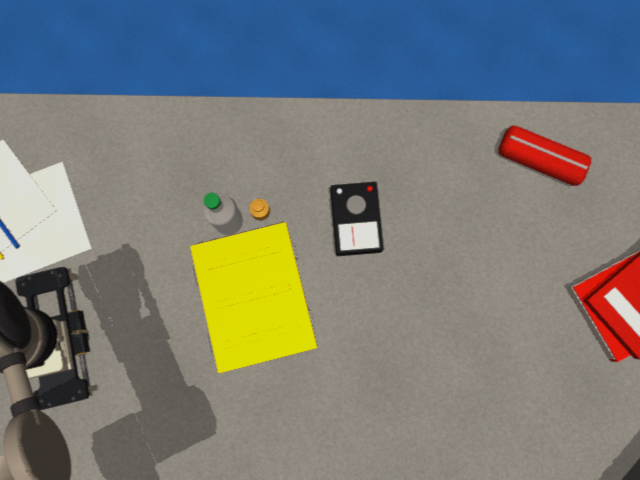

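The lid is flush on the rim, with its corners within about 3 px of where a shut lid should project. The case, bottle (218,208), weight (259,209) and meter (356,218) are where they began, and the arm is clear. I hand in.

```bash
python3 -c "
from plant import ticket
print(ticket.close_job())"
```

```text
the job is handed in; nothing more can be done
None
```

I folded the white flap flat inside the case first, then swung the yellow lid over and pressed it shut. The job was handed in after about 13 s; it reports no verdict, so success rests on my own checks.

- **Flap:** I pushed it over with the closed fingertips. It took 14.7 N at the end, with the tip at z = 57.0 mm, the height of a flat flap. The pictures then showed it flat with the lid still open.
- **Lid:** I pushed it along its arc from behind with about 3 N, then pressed it down with about 22 N. The tip ended at z = 77.0 mm, the shut height. In the last pictures its corners lie within about 3 pixels of where a shut lid should be.
- **Everything else:** The case, bottle, meter and weight show no visible shift in the last pictures, and the arm stands clear. I judged this by eye rather than measuring it.

None of the checks failed. The only mismatch was in the first measurement: the flap's top edge came out about 10 mm lower than its size implies. I put that down to picking the edge pixels, and it had no effect on the pushing.

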